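Gang four glass slabs in the dressing jig and wedge them tight

ROBOT

A 7-joint arm with a two-finger parallel gripper is mounted at the origin on a cart in front of the work surface, level with it; the furniture and walls round the work are solid. World frame = base frame: x ahead of the robot, y to its left, z up, the work surface at z = 0. Lengths are in m, angles in rad, forces in N, time in s.
With the tool pointing down it reaches from about 0.4 to 0.875 m from the base axis. Payload 4.4 kg.
Tool frame: the origin (TCP) lies on the centre line of the jaws, within the pads' length; the fingertips stand 22 mm ahead of it and the grasp point (between the pads) lies 3 mm ahead of it; z points along the fingers, y is the line along which they close (so a half turn about z gives the same grasp; the last joint's range is limited). The gripper opens to 85 mm and grips with 20 to 120 N. Pads are 22 mm wide; open, the fingers measure 114 mm over their backs; the gripper's body (76 mm by 85 mm) begins 54 mm behind the grasp point. The pads swing forward as they close: fully open they stand 13 mm farther back than shut.
Start: joints at [-0.066, 0.628, 0.038, 1.517, -0.027, 0.996, -0.02], TCP at [0.65, 0, 0.224] pointing down, gripper open.
Joint ranges: [-3.06, 3.06], [-0.37, 2.12], [-1.25, 1.32], [0.18, 2.47], [-1.1, 4.24], [0.23, 1.98], [-2.94, 2.94]. Speed limits (rad/s): [2.57, 2.57, 3.14, 3.14, 3.14, 3.14, 3.14].

INTERFACE

Orientations are given as a unit quaternion [w, x, y, z].
In Python, from plant import robot gives the robot as it stands.
- The arm moves only by the shell command python3 -m pendant 'ROWS' [FORCE]. ROWS is JSON, a list of rows, each a list of 7 numbers: the shift along the tool's x, y, z as a fraction of full scale, then the turn, a rotation vector about the tool's x, y, z as a fraction of full scale, then the closure, from -1 (fully open) to 1 (shut). In form: [[x, y, z, rx, ry, rz, grip], ...]. A call has 1 to 12 rows; each row shifts and turns the commanded pose from where the row before left it, along the tool's axes as they then stand; what a row does not reach is not made up. Full scale, the value 1, is 0.025 m for a shift and 6 degrees for a turn. A row lasts 1/8 s, in which the tool goes at most 62.5 mm and 10.7 degrees, less where a joint would pass 70% of its speed; a pose out of reach is approached as far as the arm can. A call with a number of a shift or a turn outside -1 to 1 is refused whole. A call with a gripper value outside its range is refused whole. The fingers move at their own pace and stop on an object; FORCE is the grip in N (left out, the last holds). Time passes only in rows, so rows that do not move let the fingers close. It gives the time, the measured TCP pose, the force, the opening and the grip force at its end, in the units of the state.
- robot.observe(): the state, without advancing time (a new reading comes with each control period).
- robot.snapshot(name): name is "scene" or "side" or "wrist"; returns a dict with "pixels" (480x640x3 uint8, red, green, blue), "vertical_fov" (degrees; the focal length in pixels is half the picture's height over the tangent of half this angle, whatever the lens; pixels are square), "cx", "cy" (the principal point, pixels), "xyz" and "orientation" of the camera in the world. Camera axes: x right, y up, looking along -z (the intrinsics and any distortion apply to the point x, -y, -z); pixel columns grow to the right and rows downward; lengths in m; the calibration is good to about 2 mm. A picture is of the moment at which its call begins. There is no depth.
- robot.job_done(): hands the job in; it is judged then, once.
The state is a dict: "time_s": time; "joints": joint angles; "qd": joint speeds; "effort": joint torques, N m; "position": TCP position; "eef_rot": TCP orientation; "ft_force": force on the tool from outside, world axes, zero at the start; "ft_torque": the same for the moment, N m; "finger_gap": finger opening in m; "grasp_force": force on a finger pad.
Only numpy, scipy, OpenCV 4.12 (cv2) and the standard library are available. Lean on these libraries where they do the work, as an engineer would, in place of code of your own. Each camera call takes 0.05 s, during which the arm holds its last target. There are 200 camera calls.

TASK

The four glass slabs are to be dressed together with the oilstone, so bring the loose row in the jig up tight: push it with the beech block, not with bare fingers, until every slab lies flush along the fence and the row is closed up without gaps against the end stop. Then slide the wedge in behind the last slab until it firmly grips the row, and lay the block flat on the bench beside the jig. Push gently: glass chips under a hard shove; leave everything else where it lies.

Things in the scene. Friction and masses are not known exactly. Their poses are not given: they have to be found in the camera images.
- jig: Jig fixed to the bench: plywood board 12 mm thick over local x -125..55 mm, local y -170..120 mm; origin on the bench under it, board top at local z 12 mm. Local +x points away from the robot, +y to its left; yaw up to 0.2 rad. In the finished row each slab touching the fence has its centre at local x = 0; centres are 42 mm apart along y, slab 1 against the end stop.
- fence_face (a point): Middle of the fence's straight inner face (looks along the jig's -x, towards the robot). The fence is a wooden lath fixed on the jig, 10 mm high above the board, 192 mm long (jig y -158..34 mm); its inner face is the plane jig x = 30 mm.
- stop_zone (a point): Middle of the range in which the end stop's face can stand (NOT its true place): an aluminium block with a black star knob at the right end of the jig, face 58 mm wide, 18 mm high, looking along the jig's +y. It was locked by hand with its face up to 5 mm either side of this point along jig y; the setting is not measured, feel for it. It does not yield.
- track_mid (a point): A point on the flush metal T-track in the jig's board, in which the wedge slides. Nothing of the track stands up. The track runs along (0.966, -0.259) in the jig's x and y (15 degrees to its x axis), across the open left end of the row.
- wedge (a joint): Travel of the wooden wedge along the track, m: 0 withdrawn towards the robot, 0.099 end of track. As it grows the pressing face moves in behind slab 4 and up to it. It slides at about 3 N and stays where left. It meets a row pushed fully up at 0.05 to 0.09, depending on the stop; from there the push rises: 14 to 17 N on the butt is firm (half of it stays on the glass when let go).
- wedge_butt (a point): Centre of the wedge's butt, the upright end face turned to the robot (looks along the jig's -x; 32 mm wide, 22 mm high; this point is 11 mm above the jig's board): push here, away from the robot, to drive the wedge in. The wedge is 60 mm long, 16 mm thick at its tip; two low bolt heads stand 4 mm above its top.
- wedge_face (a point): Tip end of the wedge's pressing face (which looks along the jig's -y), at half height of the wedge.
- block_center (a point): Centre (half-way up) of the loose beech setting block, 32x60x22 mm: 60 mm along its own y, 32 mm along its own x, 22 mm high; it lies flat on the bench left of the jig. It is the pushing tool: gripped across its 32 mm width, its 32x22 mm end faces do the pushing.
- slab_1_center (a point): Centre (half-way up) of slab 1 of four equal pieces of green slab glass, 60 mm along its own x, 42 mm along its own y, 25 mm thick, lying flat on the jig's board, about 0.15 kg. They lie in a loose, crooked row along the fence, numbered from the end stop: slab 1 is next to the stop.
- slab_2_center (a point): Centre (half-way up) of slab 2 of four equal pieces of green slab glass, 60 mm along its own x, 42 mm along its own y, 25 mm thick, lying flat on the jig's board, about 0.15 kg. They lie in a loose, crooked row along the fence, numbered from the end stop: slab 2 is between slabs 1 and 3.
- slab_3_center (a point): Centre (half-way up) of slab 3 of four equal pieces of green slab glass, 60 mm along its own x, 42 mm along its own y, 25 mm thick, lying flat on the jig's board, about 0.15 kg. They lie in a loose, crooked row along the fence, numbered from the end stop: slab 3 is between slabs 2 and 4.
- slab_4_center (a point): Centre (half-way up) of slab 4 of four equal pieces of green slab glass, 60 mm along its own x, 42 mm along its own y, 25 mm thick, lying flat on the jig's board, about 0.15 kg. They lie in a loose, crooked row along the fence, numbered from the end stop: slab 4 is the last, at the open left end, where the wedge comes in behind it.
- stone: Bystander: the oilstone in its wooden block, 40x112x14 mm, lying behind the jig.
- oil: Bystander: the small white bottle of cutting oil, 42 mm across, 96 mm tall, standing behind the jig.
- cutter: Bystander: the pencil-shaped glass cutter, 145 mm long, behind the jig.
- felt_marker: Bystander: the thick marker pen, 136 mm long, left of the jig.
- came: Bystander: a lead offcut, 10x85x6 mm, lying flat on the bench just left of the jig's board.
- rubber_eraser: Bystander: the eraser, 19x42x12 mm, between the jig and the bench's front edge.

How it is judged:
By the outcome, as a careful person would: the job done as asked, in the order asked, and still so for the second after the job is handed in, with the robot touching nothing.
It also fails if it takes over 72 s, if anything falls off the work surface, if the arm or the gripper's body presses on something with over 40 N, if the wrist force passes 120 N, or if a joint passes its speed limit or range.

## Working session

There is one attempt and no reset: what is moved stays moved. The work goes in short steps, Python scripts to look and compute and a shell command to move; the robot and the scene stay as the last step left them, time stands still between calls to the robot, and variables do not carry over. Pictures are saved under pics/ and viewed, at most 10 in all, crops included, and the job is handed in when it is done.

```bash
mkdir -p pics; ls
python3 - <<'E'
from plant import robot
import cv2
for n in("scene","side","wrist"):
    s=robot.snapshot(n);cv2.imwrite(f"pics/{n}0.png",s["pixels"][:,:,::-1])
    print(n,{k:v for k,v in s.items() if k!="pixels"})
print(robot.observe())
E
```

```text
pics
scene {'vertical_fov': 43.58699700916013, 'cx': 311.8363658065709, 'cy': 243.84646180815636, 'xyz': array([0.13252165, 1.0184949 , 0.68974517]), 'orientation': array([-0.23327053, -0.11284733,  0.45249764,  0.85328555])}
side {'vertical_fov': 51.623933088830356, 'cx': 315.2504109143914, 'cy': 244.2506264059455, 'xyz': array([ 0.34231094, -0.43914744,  0.57131654]), 'orientation': array([ 0.8714998 ,  0.45877515, -0.07858201, -0.15439663])}
wrist {'vertical_fov': 70.38929755985993, 'cx': 316.03754567018365, 'cy': 239.27507162275936, 'xyz': array([0.65066694, 0.06767644, 0.3738344 ]), 'orientation': array([ 9.90655430e-01, -1.36387677e-01,  3.76478697e-04,  2.81617168e-04])}
{'time_s': 0.15, 'joints': array([-0.06577812,  0.62915539,  0.03846116,  1.51811243, -0.02697926,
        0.99624926, -0.01999787]), 'qd': array([ 0.00179984, -0.00449217, -0.00136648, -0.00553066,  0.00115748,
       -0.00153666, -0.00138752]), 'effort': array([ 2.19518879e-03, -5.63800478e+01,  1.22790758e+00, -1.93650573e+01,
        1.11919764e-02,  7.40401709e-03, -1.44664841e-05]), 'position': array([6.49544503e-01, 5.58119865e-06, 2.23294758e-01]), 'eef_rot': array([-4.85920688e-04,  7.07113045e-01,  7.07100168e-01, -5.08133436e-04]), 'ft_force': array([ 0.80431265, -0.12780779, -0.11187649]), 'ft_torque': array([-0.01829391, -0.01102176, -0.02383895]), 'grasp_force': 0.0, 'finger_gap': 0.08543777049560332}
```

View pics/scene0.png

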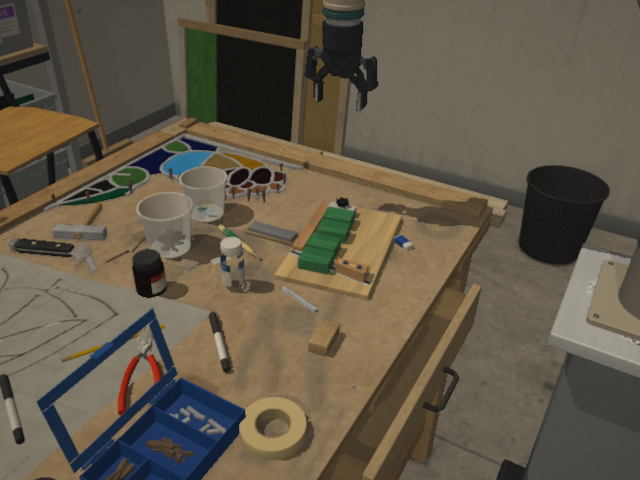

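View pics/wrist0.png

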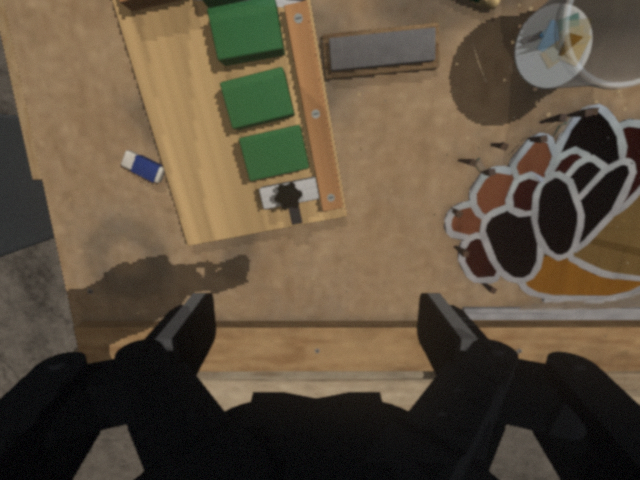

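The scene view shows the jig at about (345,250) and the block at (323,338). The wrist view shows slabs 1 to 3 at about (275,152), (257,97) and (245,28), with the eraser at (142,167). I'll move over the jig's left end for a full overhead view.

```bash
python3 -m pendant '[[1,0,-0.5,0,0,0,-1],[1,0,-0.5,0,0,0,-1],[1,0,-0.5,0,0,0,-1],[1,0,-0.5,0,0,0,-1],[1,0,0,0,0,0,-1],[1,0,0,0,0,0,-1],[1,0,0,0,0,0,-1],[1,0,0,0,0,0,-1],[1,0,0,0,0,0,-1],[0.4,0,0,0,0,0,-1],[0,0,0,0,0,0,-1],[0,0,0,0,0,0,-1]]'
cat > h.py <<'E'
import numpy as np, cv2
from scipy.spatial.transform import Rotation as R
from plant import robot
def rot(q): return R.from_quat([q[1],q[2],q[3],q[0]]).as_matrix()
def snap(n,f=None):
    s=robot.snapshot(n)
    if f: cv2.imwrite(f"pics/{f}.png",s["pixels"][:,:,::-1])
    return s
def ray(s,uv,z):
    f=240/np.tan(np.radians(s["vertical_fov"]/2)); M=rot(s["orientation"])
    uv=np.atleast_2d(uv).astype(float)
    d=np.c_[(uv[:,0]-s["cx"])/f,-(uv[:,1]-s["cy"])/f,-np.ones(len(uv))]@M.T
    return s["xyz"]+d*((z-s["xyz"][2])/d[:,2])[:,None]
def proj(s,P):
    f=240/np.tan(np.radians(s["vertical_fov"]/2)); c=(np.atleast_2d(P)-s["xyz"])@rot(s["orientation"])
    return np.c_[s["cx"]-f*c[:,0]/c[:,2], s["cy"]+f*c[:,1]/c[:,2]]
E
python3 - <<'E'
from h import *
import pickle
s=snap("wrist","w1"); pickle.dump(s,open("w1.pkl","wb")); print(s["xyz"],s["orientation"])
E
```

```text
time_s: 1.65
position: [0.6504, 0.2334, 0.2741]
eef_rot: [0.001, 0.708, 0.706, -0.0]
ft_force: [0.9, 0.6, -0.2]
finger_gap: 0.0857
grasp_force: 0.0
[0.65144488 0.30123413 0.42462669] [ 9.90568201e-01 -1.37017888e-01 -4.66489490e-04 -7.20865564e-04]
```

View pics/w1.png

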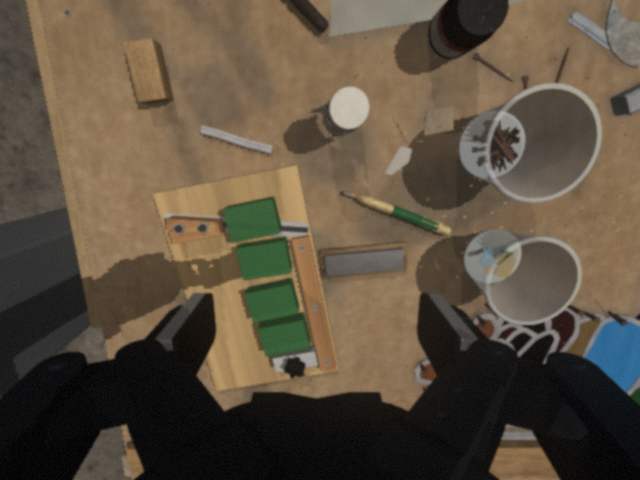

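The view from above shows the whole jig: board corners at about (154,192), (299,167), (337,370) and (216,390). Slabs 4 to 1 are at (252,220), (263,258), (272,300) and (285,335). The wedge is at (190,230), the block at (148,72) and the lead came at (236,140). Next I'll measure all of these.

```bash
cat > m.py <<'E'
from h import *
import pickle
s=pickle.load(open("w1.pkl","rb"))
C=ray(s,[(154,192),(299,167),(337,370),(216,390)],.012)
print("board",C.round(4)[:,:2], np.linalg.norm(C[0]-C[1]),np.linalg.norm(C[1]-C[2]),np.linalg.norm(C[2]-C[3]))
loc=np.array([(-.125,.12),(.055,.12),(.055,-.17),(-.125,-.17)])
def fit(A,B):
    a=A.mean(0);b=B.mean(0);X=(A-a);Y=(B-b)
    t=np.arctan2((X[:,0]*Y[:,1]-X[:,1]*Y[:,0]).sum(),(X*Y).sum());Rm=np.array([[np.cos(t),-np.sin(t)],[np.sin(t),np.cos(t)]])
    return t,b-Rm@a,Rm
t,o,Rm=fit(loc,C[:,:2]); print("yaw",t,"o",o,"res",(loc@Rm.T+o-C[:,:2]).round(4).tolist())
hsv=cv2.cvtColor(s["pixels"],cv2.COLOR_RGB2HSV)
g=cv2.inRange(hsv,(45,100,20),(85,255,255)); g[:190]=0;g[:,320:]=0
V=hsv[:,:,2][g>0]; print("V pct",np.percentile(V,[5,20,40,60,80,95]))
for th in (60,):
  m=((hsv[:,:,2]>th)&(g>0)).astype(np.uint8)
  for c in cv2.findContours(m,cv2.RETR_EXTERNAL,cv2.CHAIN_APPROX_NONE)[0]:
    if cv2.contourArea(c)<300: continue
    P=ray(s,c[:,0,:]+0.0,.037)[:,:2]; L=(P-o)@Rm
    r=cv2.minAreaRect((L*1000).astype(np.float32)); print("slab",np.round(r[0],1),np.round(r[1],1),round(r[2],1))
b=cv2.inRange(hsv,(8,60,110),(25,255,255)); b2=np.zeros_like(b);b2[35:110,118:180]=b[35:110,118:180]
for q in [(150,70),(128,75),(110,75),(143,102)]: print(q,hsv[q[1],q[0]])
big=cv2.resize(s["pixels"][20:120,100:340],None,fx=3,fy=3,interpolation=cv2.INTER_CUBIC)
big2=cv2.resize(s["pixels"][160:400,140:350],None,fx=3.0,fy=2.5*1.0*1.2,interpolation=cv2.INTER_CUBIC)
cv2.imwrite("pics/crop1.png",np.vstack([cv2.resize(s["pixels"][30:115,100:310],None,fx=2.6,fy=2.6),cv2.resize(s["pixels"][160:300,140:350],None,fx=2.6,fy=2.6)])[:,:,::-1])
E
python3 m.py
```

```text
board [[ 0.4555  0.2447]
 [ 0.6316  0.2741]
 [ 0.6811 -0.0071]
 [ 0.5075 -0.0403]] 0.17857931788417084 0.28559529350051005 0.17677689697174903
yaw 0.1773215464105548 o [0.59897372 0.14863728] res [[-0.0007, 0.0], [0.0003, 0.0023], [0.002, -0.0019], [-0.0016, -0.0005]]
V pct [64. 90. 93. 94. 96. 98.]
slab [ -3.9 -88. ] [60.7 42.7] 3.6
slab [ -9.5 -38.8] [60.4 44.9] 1.9
slab [-6.9 20.2] [43.2 59.9] 89.3
slab [-10.1  69.7] [59.8 41.1] 1.4
(150, 70) [ 17 112 152]
(128, 75) [ 17 105 133]
(110, 75) [ 16  97 140]
(143, 102) [ 17 113  72]
```

View pics/crop1.png

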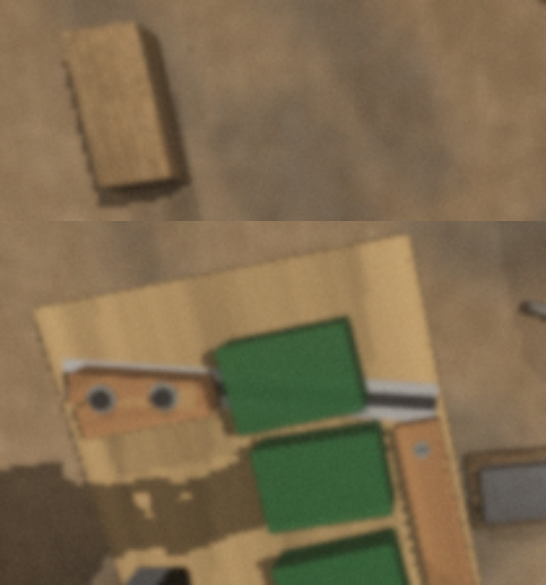

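```bash
cat >> m.py <<'E'
print("----")
J=lambda P:((P[:,:2]-o)@Rm*1000).round(1)
up=lambda L:np.array(L)/2.6+np.array([100,30])
dn=lambda L:(np.array(L)-np.array([0,221]))/2.6+np.array([140,160])
B=ray(s,up([(65,36),(138,24),(172,180),(102,190)]),.022); print("block",B.round(4)[:,:2].tolist(),"c",B.mean(0).round(4),J(B.mean(0)[None]))
e=B[0]-B[3];e2=B[1]-B[2];print("len",np.linalg.norm(e[:2]),np.linalg.norm(e2[:2]),"w",np.linalg.norm(B[0]-B[1]),np.linalg.norm(B[2]-B[3]),"yaw of +y axis off jig/world",[np.arctan2(-v[0],v[1]) for v in(e,e2)])
W=ray(s,dn([(215,415),(85,438),(65,374),(215,374)]),.034); print("wedge tipface, buttR, buttL, tipback",J(W).tolist(),W.round(4)[:,:2].tolist())
print("bolts",J(ray(s,dn([(100,399),(163,397)]),.038)).tolist())
print("came",J(ray(s,[(201,128),(271,150)],.006)).tolist(),"oil",J(ray(s,[(349,108)],.096)).tolist(),"knob",J(ray(s,[(293,367)],.05)).tolist(),"stopplate",J(ray(s,[(273,360),(315,352)],.03)).tolist())
print("fence in edge",J(ray(s,dn([(395,425)]),.022)).tolist(), "eraser",)
E
python3 m.py | sed '1,/----/d'
```

```text
block [[0.45, 0.4027], [0.4803, 0.407], [0.4869, 0.3481], [0.4567, 0.3442]] c [0.4685 0.3755 0.022 ] [[-88.4 246.3]]
len 0.05886538806587895 0.0592576345516487 w 0.030551573957059958 0.030441521270321365 yaw of +y axis off jig/world [np.float64(0.11442083777718728), np.float64(0.11270247231307909)]
wedge tipface, buttR, buttL, tipback [[-48.7, 57.8], [-110.2, 57.9], [-110.4, 88.5], [-43.9, 76.4]] [[0.5409, 0.197], [0.4803, 0.1861], [0.4747, 0.2162], [0.5423, 0.2161]]
bolts [[-96.4, 75.1], [-68.2, 71.0]]
came [[-50.3, 181.7], [24.9, 142.8]] oil [[113.7, 165.8]] knob [[1.0, -124.9]] stopplate [[-27.3, -123.7], [30.2, -121.6]]
fence in edge [[29.9, 35.4]] eraser
```

The block measures 59 x 30.5 mm, the jig yaw is 0.177 rad and the fence edge comes out at x = 29.9 mm, all as they should be. Going to the block.

```bash
python3 -m pendant '[[0.71,-0.91,0.75,0,0,0,-1],[0.71,-0.91,0.75,0,0,0,-1],[0.71,-0.91,0.75,0,0,0,-1],[0.71,-0.91,0.75,0,0,0,-1],[0.71,-0.91,0.75,0,0,0,-1],[0.71,-0.91,0.75,0,0,0,-1],[0.71,-0.91,0.75,0,0,0,-1],[0.71,-0.91,0.75,0,0,0,-1],[0,0,0,0,0,-0.54,-1],[0,0,0,0,0,-0.54,-1],[0,0,0,0,0,0,-1],[0,0,0,0,0,0,-1]]'
cat >> h.py <<'E'
O=np.array([0.59897,0.14864]); YAW=0.1773
def J2(p):
    c,s=np.cos(YAW),np.sin(YAW); d=np.array(p)[:2]-O
    return np.array([c*d[0]+s*d[1],-s*d[0]+c*d[1]])*1000
def W2(l):
    c,s=np.cos(YAW),np.sin(YAW); l=np.array(l)/1000; return O+np.array([c*l[0]-s*l[1],s*l[0]+c*l[1]])
def go(target,yaw=None,z=None):
    """print shift in tool units and turn about tool z"""
    st=robot.observe(); M=rot(st["eef_rot"]); p=st["position"]; t=np.array([*target[:2], p[2] if z is None else z])
    y=np.arctan2(-M[0,0],M[1,0])
    print("pos",p.round(4),"jig",J2(p).round(1),"toolx yaw",y.round(4),"tilt",M[:,2].round(3),"units",((t-p)@M/.025).round(3), "rz", None if yaw is None else (-(np.degrees(yaw-y))/6).round(3))
E
python3 - <<'E'
from h import *
go([.4685,.3755],.1135,.026)
E
```

```text
time_s: 3.2
position: [0.4686, 0.3765, 0.1242]
eef_rot: [0.0, 0.667, 0.745, 0.0]
ft_force: [-0.4, -0.2, -0.3]
finger_gap: 0.0854
grasp_force: 0.0
pos [0.4686 0.3765 0.1242] jig [-88.2 247.3] toolx yaw 0.111 tilt [ 0.  0. -1.] units [-0.038 -0.009  3.929] rz -0.024
```

```bash
python3 -m pendant '[[0,0,1,0,0,0,-1],[0,0,1,0,0,0,-1],[-0.04,0,1,0,0,0,-1],[0,0,0.7,0,0,0,-1],[0,0,0.2,0,0,0,-1],[0,0,0,0,0,0,0.4],[0,0,0,0,0,0,0.5],[0,0,0,0,0,0,0.7],[0,0,0,0,0,0,0.7],[0,0,0,0,0,0,0.7],[0,0,0,0,0,0,0.7]]' 50
```

```text
time_s: 4.58
position: [0.4682, 0.3761, 0.0266]
eef_rot: [0.0, 0.666, 0.746, 0.0]
ft_force: [0.1, 0.6, -0.1]
finger_gap: 0.0127
grasp_force: 0.0
```

Run:
```python
from h import *
print(robot.observe()["finger_gap"])
a=snap("wrist");b=snap("scene")
cv2.imwrite("pics/miss.png",np.hstack([a["pixels"][120:480,120:520],b["pixels"][240:420,240:400][:, :].repeat(2,0).repeat(2,1)])[:,:,::-1])
```

```text
0.012742368413834151
```

View pics/miss.png

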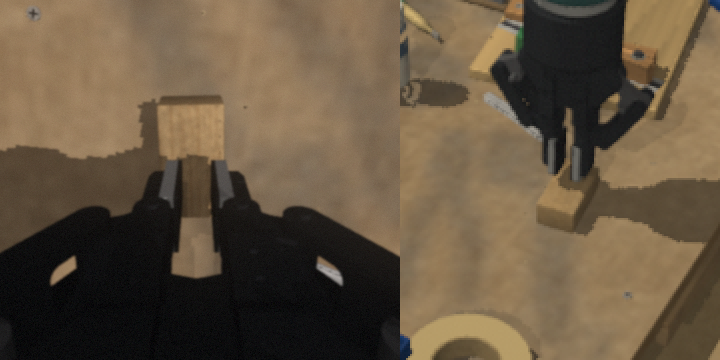

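The left (wrist) half shows the pads at about (170,180) and (225,180), apparently on top of the block instead of around it. I'll check the tip height against the camera rays.

Run:
```python
from h import *
s=snap("scene")
for z in (.004,.012,.022,.026): print(z,ray(s,[(315,325),(328.5,330)],z).round(4)[:,:2].tolist())
st=robot.observe();print(st["position"],st["ft_force"])
M=rot(st["eef_rot"])
# block top corners visible in the scene
print("block pred top corners px at z .022", proj(s,[[.45,.4027,.022],[.4803,.407,.022],[.4869,.3481,.022],[.4567,.3442,.022]]).round(0).tolist())
import numpy as np
t=[st["position"]+M@np.array([x,y,.022]) for x in(-.011,.011) for y in(-.0065,.0065)]
print("tips pred",proj(s,t).round(0).tolist())
```

```text
0.004 [[0.4966, 0.3524], [0.4711, 0.3514]]
0.012 [[0.4923, 0.3601], [0.4672, 0.3592]]
0.022 [[0.487, 0.3699], [0.4622, 0.3689]]
0.026 [[0.4849, 0.3737], [0.4602, 0.3728]]
[0.46811384 0.37600678 0.02648368] [ 0.44224197 -1.03145594 -0.25011732]
block pred top corners px at z .022 [[325.0, 345.0], [307.0, 340.0], [322.0, 317.0], [339.0, 322.0]]
tips pred [[329.0, 336.0], [322.0, 334.0], [324.0, 345.0], [317.0, 342.0]]
```

```bash
python3 -m pendant '[[0,0,0.03,0,0,0,0.7],[0,0,0.03,0,0,0,0.7],[0,0,0.03,0,0,0,0.7]]'; python3 -m pendant '[[0,0,-0.5,0,0,0,0.7],[0,0,-0.5,0,0,0,0.7],[0,0,0,0,0,0,0.7]]'
python3 - <<'E'
from h import *
snap("wrist","up");s=snap("scene");cv2.imwrite("pics/up2.png",np.hstack([cv2.imread("pics/up.png")[120:480,120:520],cv2.resize(s["pixels"][260:400,260:380],None,fx=3,fy=3)[:360,:,::-1]]))
E
```

```text
time_s: 5.1
position: [0.4681, 0.376, 0.0242]
eef_rot: [-0.0, 0.666, 0.746, -0.0]
ft_force: [-0.4, -0.5, 0.7]
finger_gap: 0.0126
grasp_force: 0.0
time_s: 5.48
position: [0.4691, 0.3769, 0.0511]
eef_rot: [0.0, 0.666, 0.746, 0.002]
ft_force: [-0.7, -0.1, -1.2]
finger_gap: 0.0129
grasp_force: 0.0
```

View pics/up2.png

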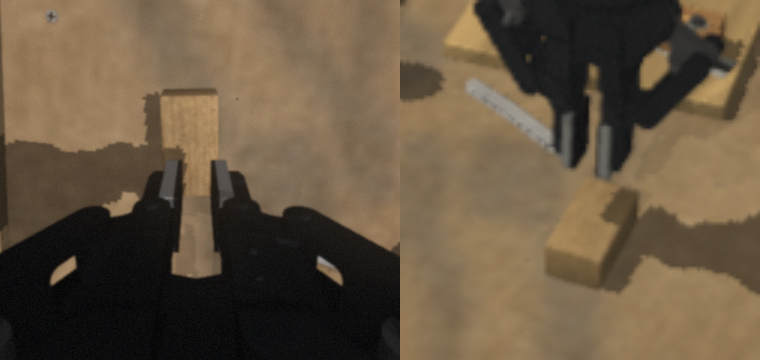

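The block hasn't moved. The tips look about level with the reported TCP, roughly 20 mm short of what I expected, so I'll probe for the block top by touch.

```bash
python3 -m pendant '[[0,0,0.5,0,0,0,0.7],[0,0,0.5,0,0,0,0.7],[0,0,0.1,0,0,0,0.7],[0,0,0,0,0,0,0.7]]'; for i in 1 2; do python3 -m pendant '[[0,0,0.03,0,0,0,0.7],[0,0,0.03,0,0,0,0.7]]' | grep -E 'position|ft_f'; done
```

```text
time_s: 6.08
position: [0.4678, 0.3758, 0.021]
eef_rot: [-0.0, 0.666, 0.746, -0.001]
ft_force: [0.6, 0.2, -0.2]
finger_gap: 0.0128
grasp_force: 0.0
position: [0.4684, 0.3762, 0.0206]
ft_force: [0.2, -0.8, 0.6]
position: [0.4682, 0.3761, 0.0189]
ft_force: [-0.2, 0.3, -0.6]
```

```bash
for i in 1 2 3; do python3 -m pendant '[[0,0,0.04,0,0,0,0.7],[0,0,0.04,0,0,0,0.7]]' | grep -E 'position|ft_f|gap'; python3 -c "
from h import *
print(robot.observe()['effort'].round(2))"; done
```

```text
position: [0.4681, 0.3761, 0.0167]
ft_force: [0.2, -0.2, -0.6]
finger_gap: 0.0129
[-0.000e+00 -5.805e+01  8.700e-01 -1.108e+01  1.000e-02  2.000e-02
  0.000e+00]
position: [0.4682, 0.376, 0.0151]
ft_force: [-1.2, -1.2, 9.1]
finger_gap: 0.0125
[ 7.000e-02 -5.293e+01  8.400e-01 -1.065e+01  3.000e-02 -7.400e-01
 -0.000e+00]
position: [0.4682, 0.376, 0.015]
ft_force: [-4.3, -4.4, 25.9]
finger_gap: 0.0128
[  0.07 -45.17   0.77 -10.66   0.08  -2.11  -0.  ]
```

```bash
python3 -m pendant '[[0,0,-0.3,0,0,0,0.7],[0,0,-0.3,0,0,0,0.7],[0,0,-0.4,0,0,0,-1],[0,0,0,0,0,0,-1],[0,0,0,0,0,0,-1]]'
python3 - <<'E'
from h import *
s=snap("scene")
for z in (.029,.04,.05,.058): print(z,ray(s,[(315.7,315),(328,319)],z).round(4)[:,:2].tolist())
E
```

```text
time_s: 7.95
position: [0.4681, 0.376, 0.0377]
eef_rot: [-0.0, 0.666, 0.746, -0.0]
ft_force: [0.2, 0.4, -0.1]
finger_gap: 0.0667
grasp_force: 0.0
0.029 [[0.4945, 0.3547], [0.4722, 0.3529]]
0.04 [[0.4885, 0.3658], [0.4666, 0.364]]
0.05 [[0.483, 0.3758], [0.4614, 0.374]]
0.058 [[0.4786, 0.3839], [0.4573, 0.3821]]
```

By touch, the fingertips stand about 7 mm behind the reported TCP, and the camera rays agree. I'll grasp correspondingly lower.

```bash
python3 -m pendant '[[0,0,0.5,0,0,0,-1],[0,0,0.5,0,0,0,-1],[0,0,0.3,0,0,0,-1],[0,0,0.3,0,0,0,-1],[0,0,0,0,0,0,0.1]]' 50; python3 -m pendant '[[0,0,0,0,0,0,0.2],[0,0,0,0,0,0,0.4],[0,0,0,0,0,0,0.6],[0,0,0,0,0,0,0.6],[0,0,0,0,0,0,0.6]]'
```

```text
time_s: 8.62
position: [0.4677, 0.3757, -0.003]
eef_rot: [-0.0, 0.666, 0.746, -0.001]
ft_force: [0.3, 0.0, -0.8]
finger_gap: 0.0698
grasp_force: 0.0
time_s: 9.25
position: [0.4686, 0.3765, -0.0016]
eef_rot: [0.0, 0.666, 0.746, 0.001]
ft_force: [-0.3, 0.2, 5.8]
finger_gap: 0.0305
grasp_force: 51.8
```

```bash
python3 -m pendant '[[0,0,-0.5,0,0,0,0.6],[0,0,-0.8,0,0,0,0.6],[0,0,-0.8,0,0,-0.31,0.6],[0,0,0,0,0,-0.31,0.6],[0,0,0,0,0,0,0.6]]'
python3 - <<'E'
from h import *
go(W2([-6,135]),YAW,.0135)
E
```

```text
time_s: 9.88
position: [0.468, 0.3759, 0.0504]
eef_rot: [-0.0, 0.641, 0.767, -0.0]
ft_force: [0.1, 0.4, -0.0]
finger_gap: 0.0309
grasp_force: 51.1
pos [0.468  0.3759 0.0504] jig [-88.8 246.8] toolx yaw 0.178 tilt [-0.  0. -1.] units [-4.474  3.311  1.475] rz 0.007
```

```bash
python3 -m pendant '[[-0.9,0.66,0,0,0,0,0.6],[-0.9,0.66,0,0,0,0,0.6],[-0.9,0.66,0,0,0,0,0.6],[-0.9,0.66,0,0,0,0,0.6],[-0.87,0.67,0,0,0,0,0.6],[0,0,0.5,0,0,0,0.6],[0,0,0.5,0,0,0,0.6],[0,0,0.47,0,0,0,0.6],[0,0,0,0,0,0,0.6]]'
python3 - <<'E'
from h import *
go(W2([-6,70]),YAW,.0135)
s=snap("wrist","push0");b=snap("scene")
cv2.imwrite("pics/push0c.png",np.hstack([s["pixels"][:,100:540],cv2.resize(b["pixels"][190:350,260:410],None,fx=2.4,fy=3)[:480]])[:,:,::-1])
E
```

```text
time_s: 11.0
position: [0.5675, 0.2812, 0.0119]
eef_rot: [-0.001, 0.641, 0.768, -0.001]
ft_force: [0.8, 0.1, -0.7]
finger_gap: 0.0305
grasp_force: 51.1
pos [0.5675 0.2812 0.0119] jig [ -7.6 136. ] toolx yaw 0.1796 tilt [-0.003 -0.001 -1.   ] units [-2.641  0.057 -0.063] rz 0.022
```

View pics/push0c.png

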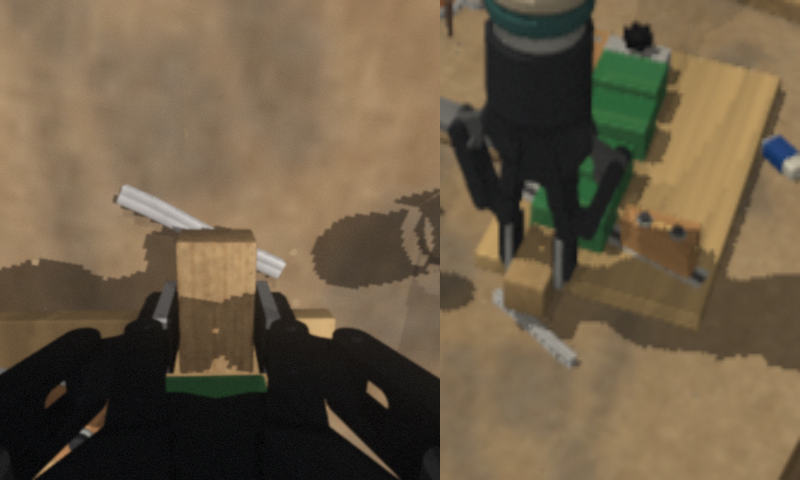

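The block is held level in the fingers (front end at about (215,370) in the picture), just behind slab 4. Now I'll push slowly towards the stop.

```bash
cat > f.py <<'E'
from h import *
st=robot.observe();c,s=np.cos(YAW),np.sin(YAW);f=st["ft_force"]
print("t",round(st["time_s"],2),"jig",J2(st["position"]).round(1),"z",st["position"][2].round(4),"F jig x,y,z",(c*f[0]+s*f[1]).round(1),(-s*f[0]+c*f[1]).round(1),f[2].round(1),"gap",st["finger_gap"].round(4))
E
python3 -m pendant '[[-0.3,0,-0.06,0,0,0,0.6],[-0.2,0,0,0,0,0.02,0.6],[-0.15,0,0,0,0,0,0.6],[-0.15,0,0,0,0,0,0.6],[-0.15,0,0,0,0,0,0.6],[-0.15,0,0,0,0,0,0.6],[-0.15,0,0,0,0,0,0.6],[-0.15,0,0,0,0,0,0.6],[-0.15,0,0,0,0,0,0.6],[-0.15,0,0,0,0,0,0.6]]' >/dev/null; python3 f.py
python3 -m pendant '[[-0.15,0,0,0,0,0,0.6],[-0.15,0,0,0,0,0,0.6],[-0.15,0,0,0,0,0,0.6]]'>/dev/null; python3 f.py
```

```text
Traceback (most recent call last):
  File "f.py", line 3, in <module>
    print("t",round(st["time_s"],2),"jig",J2(st["position"]).round(1),"z",st["position"][2].round(4),"F jig x,y,z",(c*f[0]+s*f[1]).round(1),(-s*f[0]+c*f[1]).round(1),f[2].round(1),"gap",st["finger_gap"].round(4))
                                                                                                                                                                                          ^^^^^^^^^^^^^^^^^^^^^^
AttributeError: 'float' object has no attribute 'round'
Traceback (most recent call last):
  File "f.py", line 3, in <module>
    print("t",round(st["time_s"],2),"jig",J2(st["position"]).round(1),"z",st["position"][2].round(4),"F jig x,y,z",(c*f[0]+s*f[1]).round(1),(-s*f[0]+c*f[1]).round(1),f[2].round(1),"gap",st["finger_gap"].round(4))
                                                                                                                                                                                          ^^^^^^^^^^^^^^^^^^^^^^
AttributeError: 'float' object has no attribute 'round'
```

```bash
sed -i 's/st\["finger_gap"\].round(4)/round(st["finger_gap"],4)/' f.py; python3 f.py
python3 -m pendant '[[-0.12,0,0,0,0,0,0.6],[-0.12,0,0,0,0,0,0.6]]'>/dev/null; python3 f.py
```

```text
t 12.72 jig [-5.9 81.8] z 0.0151 F jig x,y,z -0.2 4.7 0.9 gap 0.031
t 12.97 jig [-5.9 76.9] z 0.0151 F jig x,y,z -1.3 7.7 0.7 gap 0.0308
```

```bash
for i in 1 2 3; do python3 -m pendant '[[-0.03,0,0,0,0,0,0.6],[-0.03,0,0,0,0,0,0.6]]'>/dev/null; python3 f.py; done
```

```text
t 13.22 jig [-5.9 77. ] z 0.0151 F jig x,y,z -0.0 9.3 0.9 gap 0.031
t 13.47 jig [-6. 77.] z 0.0152 F jig x,y,z -1.7 11.0 0.2 gap 0.0309
t 13.72 jig [-6.1 76.9] z 0.0152 F jig x,y,z -1.1 14.0 0.6 gap 0.0304
```

The row stalls with the block's face at y about 47 mm and the force rising to 14 N, so I'll back off, rise and turn the block 90° to push the slabs onto the fence.

```bash
python3 -m pendant '[[0.3,0,0,0,0,0,0.6],[0.1,0,-0.6,0,0,0,0.6],[0,0,-0.8,0,0,0,0.6],[-1,-0.4,-0.4,0,0,0,0.6],[-1,-0.4,0,0,0,0,0.6],[-1,-0.4,0,0,0,0.5,0.6],[-1,-0.43,0,0,0,1,0.6],[-1,-0.66,0,0,0,1,0.6],[-1,-0.83,0,0,0,1,0.6],[-1,-1,0,0,0,1,0.6],[0,0,0,0,0,1,0.6],[0,0,0,0,0,1,0.6]]' >/dev/null; python3 -m pendant '[[0,0,0,0,0,1,0.6],[0,0,0,0,0,1,0.6],[0,0,0,0,0,1,0.6],[0,0,0,0,0,1,0.6],[0,0,0,0,0,1,0.6],[0,0,0,0,0,1,0.6],[0,0,0,0,0,1,0.6],[0,0,0,0,0,1,0.6],[0,0,0,0,0,0.5,0.6],[0,0,0,0,0,0,0.6]]'
python3 - <<'E'
from h import *
import pickle
go(W2([-85,-100]),YAW-np.pi/2,.0135)
s=snap("wrist","mid");pickle.dump(s,open("mid.pkl","wb"))
hsv=cv2.cvtColor(s["pixels"],cv2.COLOR_RGB2HSV)
m=cv2.inRange(hsv,(45,100,60),(85,255,255))
for c in cv2.findContours(m,cv2.RETR_EXTERNAL,cv2.CHAIN_APPROX_NONE)[0]:
    if cv2.contourArea(c)<300: continue
    L=np.array([J2(p) for p in ray(s,c[:,0,:],.037)]); r=cv2.minAreaRect(L.astype(np.float32)); print(np.round(r[0],1),np.round(r[1],1),round(r[2],1))
E
```

```text
time_s: 16.48
position: [0.4869, 0.0535, 0.0603]
eef_rot: [0.0, 0.996, 0.088, 0.0]
ft_force: [0.1, 0.3, -0.7]
finger_gap: 0.031
grasp_force: 51.1
pos [0.4869 0.0535 0.0603] jig [-127.1  -73.8] toolx yaw -1.3952 tilt [ 0.  0. -1.] units [1.685 1.043 1.874] rz -0.016
[-19.2 -36. ] [166.6  45.8] 90.0
```

View pics/mid.png

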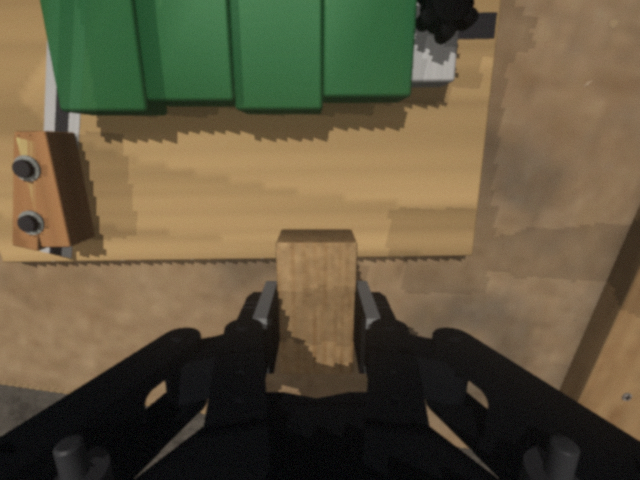

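Seen from above, the row is closed against the stop (slab edges at about 145, 235, 325 and 412 px). The faces toward the robot are still uneven (rows 110, 103, 108 and 97). Next I push slab 1 to the fence.

```bash
python3 -m pendant '[[0.6,0.35,0.3,0,0,-0.02,0.6],[0.6,0.35,0.3,0,0,0,0.6],[0.48,0.34,0.5,0,0,0,0.6],[0,0,0.5,0,0,0,0.6],[0,0,0.27,0,0,0,0.6],[0.2,0,0,0,0,0,0.6],[0.2,0,0,0,0,0,0.6],[0.12,0,0,0,0,0,0.6],[0.12,0,0,0,0,0,0.6]]'>/dev/null; python3 f.py; for i in 1 2 3; do python3 -m pendant '[[0.06,0,0,0,0,0,0.6],[0.06,0,0,0,0,0,0.6]]'>/dev/null; python3 f.py; done
```

```text
t 17.65 jig [-69.  -99.4] z 0.0135 F jig x,y,z -3.4 0.2 1.2 gap 0.0309
t 17.9 jig [-67.4 -99.3] z 0.0131 F jig x,y,z -3.7 -0.2 1.0 gap 0.0308
t 18.15 jig [-63.1 -99.4] z 0.0132 F jig x,y,z -1.4 0.4 -0.8 gap 0.031
t 18.4 jig [-63.1 -99.4] z 0.0128 F jig x,y,z -8.8 0.2 3.3 gap 0.0307
```

```bash
python3 -m pendant '[[0.05,0,0,0,0,0,0.6],[-0.4,0,0,0,0,0,0.6],[-0.5,-0.3,0,0,0,0,0.6],[0,-0.69,0,0,0,0,0.6],[0,-0.69,0,0,0,0,0.6],[0.2,0,0,0,0,0,0.6],[0.2,0,0,0,0,0,0.6],[0.15,0,0,0,0,0,0.6],[0.15,0,0,0,0,0,0.6]]'>/dev/null; python3 f.py; for i in 1 2 3; do python3 -m pendant '[[0.06,0,0,0,0,0,0.6],[0.06,0,0,0,0,0,0.6]]'>/dev/null; python3 f.py; done
```

```text
t 19.52 jig [-64.2 -57.9] z 0.0131 F jig x,y,z -2.0 0.1 -0.4 gap 0.0309
t 19.77 jig [-63.7 -58. ] z 0.0129 F jig x,y,z -7.5 0.8 3.1 gap 0.0312
t 20.02 jig [-63.7 -57.8] z 0.0124 F jig x,y,z -12.0 -0.5 3.2 gap 0.0306
t 20.27 jig [-63.7 -57.8] z 0.0119 F jig x,y,z -16.8 0.1 5.1 gap 0.0309
```

```bash
python3 -m pendant '[[-0.6,0,0,0,0,0,0.6],[-0.5,-0.3,0,0,0,0,0.6],[0,-0.69,0,0,0,0,0.6],[0,-0.69,0,0,0,0,0.6],[0.2,0,0,0,0,0,0.6],[0.2,0,0,0,0,0,0.6],[0.2,0,0,0,0,0,0.6],[0.15,0,0,0,0,0,0.6],[0.1,0,0,0,0,0,0.6]]'>/dev/null; python3 f.py; for i in 1 2; do python3 -m pendant '[[0.05,0,0,0,0,0,0.6],[0.03,0,0,0,0,0,0.6]]'>/dev/null; python3 f.py; done
```

```text
t 21.4 jig [-64.2 -16. ] z 0.0127 F jig x,y,z -7.3 -0.9 2.3 gap 0.031
t 21.65 jig [-64.2 -15.9] z 0.0124 F jig x,y,z -9.3 -0.9 3.5 gap 0.0305
t 21.9 jig [-64.3 -15.8] z 0.012 F jig x,y,z -12.2 -0.4 3.7 gap 0.031
```

```bash
python3 -m pendant '[[-0.6,0,0,0,0,0,0.6],[-0.5,-0.3,-0.03,0,0,0,0.6],[0,-0.65,0,0,0,-0.125,0.6],[0,-0.65,0,0,0,0,0.6],[0.2,0,0,0,0,0,0.6],[0.2,0,0,0,0,0,0.6],[0.2,0,0,0,0,0,0.6],[0.15,0,0,0,0,0,0.6],[0.1,0,0,0,0,0,0.6]]'>/dev/null; python3 f.py; for i in 1 ; do python3 -m pendant '[[0.04,0,0,0,0,0,0.6],[0.03,0,0,0,0,0,0.6]]'>/dev/null; python3 f.py; done
```

```text
t 23.02 jig [-64.6  24.3] z 0.0139 F jig x,y,z -5.2 -0.3 1.9 gap 0.0306
t 23.27 jig [-64.6  24.3] z 0.0137 F jig x,y,z -6.6 -1.1 4.1 gap 0.0307
```

All four stop along a straight line, so they lie against the fence, and the line shows the jig's yaw is about 0.19 rad. Next I measure the row, turn back and do the closing push along y.

```bash
python3 -m pendant '[[-0.4,0,0,0,0,0,0.6],[-1,0,-0.4,0,0,0,0.6],[-0.6,0,-1,0,0,0,0.6],[0,0,-0.9,0,0,0,0.6],[0,0,0,0,0,0,0.6],[0,0,0,0,0,0,0.6]]'>/dev/null; sed -i 's/YAW=0.1773/YAW=0.190/' h.py
python3 - <<'E'
from h import *
s=snap("wrist","row1")
hsv=cv2.cvtColor(s["pixels"],cv2.COLOR_RGB2HSV); m=cv2.inRange(hsv,(45,100,60),(85,255,255)); m[:, :]=m
for c in cv2.findContours(m,cv2.RETR_EXTERNAL,cv2.CHAIN_APPROX_NONE)[0]:
    if cv2.contourArea(c)<300: continue
    L=np.array([J2(p) for p in ray(s,c[:,0,:],.037)]); print("area",cv2.contourArea(c),"bbox y",L[:,1].min().round(1),L[:,1].max().round(1))
    for y in range(-120,50,7):
        k=L[(abs(L[:,1]-y)<2)]; 
        if len(k): print(y,k[:,0].min().round(1),end="; ")
go(W2([-4,100]),YAW,.0135)
E
```

```text
area 37890.0 bbox y -119.7 43.3
-120 -30.5; -113 -30.5; -106 -30.5; -99 -30.5; -92 -30.5; -85 -30.5; -78 -30.5; -71 -30.6; -64 -30.6; -57 -30.6; -50 -30.6; -43 -30.6; -36 -30.6; -29 -30.6; -22 -30.6; -15 -30.7; -8 -30.7; -1 -30.7; 6 -30.7; 13 -30.7; 20 -30.7; 27 -30.7; 34 -30.3; 41 -28.3; pos [0.4844 0.1526 0.0709] jig [-111.7   25.6] toolx yaw -1.3797 tilt [-0. -0. -1.] units [ 4.313 -2.973  2.297] rz -14.989
```

View pics/row1.png

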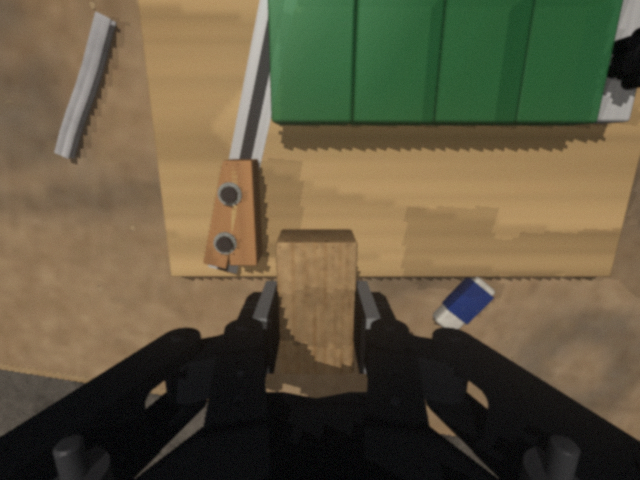

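The row is flush: the near faces form a straight line at row 123, within 0.2 mm. The slab joints look closed. Next comes the gentle closing push along y.

```bash
python3 -m pendant '[[0.86,-0.59,0,0,0,0,0.6],[0.86,-0.59,0,0,0,0,0.6],[0.86,-0.59,0,0,0,0,0.6],[0.86,-0.59,0,0,0,0,0.6],[0.87,-0.61,0,0,0,0,0.6],[0,0,0,0,0,-1,0.6],[0,0,0,0,0,-1,0.6],[0,0,0,0,0,-1,0.6],[0,0,0,0,0,-1,0.6],[0,0,0,0,0,-1,0.6],[0,0,0,0,0,-1,0.6],[0,0,0,0,0,-1,0.6]]'>/dev/null;python3 -m pendant '[[0,0,0,0,0,-1,0.6],[0,0,0,0,0,-1,0.6],[0,0,0,0,0,-1,0.6],[0,0,0,0,0,-1,0.6],[0,0,0,0,0,-1,0.6],[0,0,0,0,0,-1,0.6],[0,0,0.3,0,0,-1,0.6],[0,0,1,0,0,-1,0.6],[0,0,0.5,0,0,0,0.6],[0,0,0.45,0,0,0,0.6],[0,0,0,0,0,0,0.6]]'>/dev/null; python3 f.py; python3 -c "
from h import *
go(W2([-4,77]),YAW,.0135)"
```

```text
t 26.95 jig [-4.6 99.8] z 0.0143 F jig x,y,z 0.6 -0.1 0.2 gap 0.031
pos [0.5756 0.2457 0.0143] jig [-4.6 99.8] toolx yaw 0.1902 tilt [-0.002 -0.001 -1.   ] units [-0.91   0.025  0.031] rz 0.002
```

```bash
python3 -m pendant '[[-0.3,0,0,0,0,0,0.6],[-0.3,0,0,0,0,0,0.6],[-0.15,0,0,0,0,0,0.6],[-0.1,0,0,0,0,0,0.6],[-0.06,0,0,0,0,0,0.6],[-0.06,0,0,0,0,0,0.6]]'>/dev/null; python3 f.py; for i in 1 2 ; do python3 -m pendant '[[-0.06,0,0,0,0,0,0.6],[-0.06,0,0,0,0,0,0.6]]'>/dev/null; python3 f.py; done
```

```text
t 27.7 jig [-3.8 77. ] z 0.0155 F jig x,y,z 0.5 2.4 0.6 gap 0.0308
t 27.95 jig [-3.9 76.9] z 0.0155 F jig x,y,z -0.3 8.9 0.5 gap 0.0306
t 28.2 jig [-4.  76.8] z 0.0156 F jig x,y,z -0.9 13.1 1.1 gap 0.0307
```

```bash
python3 -m pendant '[[0.3,0,0,0,0,0,0.6],[0.3,0,-0.4,0,0,0,0.6],[0,0,-1,0,0,0,0.6],[0,0,-0.8,0,0,0,0.6],[-0.1,-0.99,0,0,0,0,0.6],[-0.1,-0.99,0,0,0,0,0.6],[-0.1,-0.99,0,0,0,0,0.6],[-0.1,-0.99,0,0,0,0,0.6],[-0.1,-0.99,0,0,0,0,0.6],[0,-0.99,0,0,0,0,0.6],[0,0,0,0,0,1,0.6],[0,0,0,0,0,1,0.6]]'>/dev/null;python3 -m pendant '[[0,0,0,0,0,1,0.6],[0,0,0,0,0,1,0.6],[0,0,0,0,0,1,0.6],[0,0,0,0,0,1,0.6],[0,0,0,0,0,1,0.6],[0,0,0,0,0,1,0.6],[0,0,0,0,0,1,0.6],[0,0,0,0,0,1,0.6],[0,0,0,0,0,1,0.6],[0,0,0,0,0,1,0.6],[0,0,0,0,0,1,0.6],[0,0,0,0,0,1,0.6]]'>/dev/null;python3 -m pendant '[[0,0,0,0,0,1,0.6],[0,0,0,0,0,0,0.6],[0,0,0,0,0,0,0.6]]'>/dev/null;python3 f.py
python3 - <<'E'
from h import *
go(W2([-150,74.6]),YAW-np.pi/2,.0145)
s=snap("wrist","wed")
hsv=cv2.cvtColor(s["pixels"],cv2.COLOR_RGB2HSV); m=cv2.inRange(hsv,(45,100,60),(85,255,255))
for c in cv2.findContours(m,cv2.RETR_EXTERNAL,cv2.CHAIN_APPROX_NONE)[0]:
    if cv2.contourArea(c)<300: continue
    L=np.array([J2(p) for p in ray(s,c[:,0,:],.037)]); r=cv2.minAreaRect(L.astype(np.float32)); print(L.min(0).round(1),L.max(0).round(1),round(r[2],2))
w=cv2.inRange(hsv,(5,120,60),(14,255,255))
for c in cv2.findContours(w,cv2.RETR_EXTERNAL,cv2.CHAIN_APPROX_NONE)[0]:
    if cv2.contourArea(c)<400: continue
    L=np.array([J2(p) for p in ray(s,c[:,0,:],.034)]); r=cv2.minAreaRect(L.astype(np.float32)); print("wood",L.min(0).round(1),L.max(0).round(1),np.round(r[0],1),np.round(r[1],1))
E
```

```text
t 31.57 jig [-152.2   72. ] z 0.0706 F jig x,y,z 0.2 -0.1 -1.4 gap 0.0302
pos [0.4359 0.1906 0.0706] jig [-152.2   72. ] toolx yaw -1.3781 tilt [ 0.  0. -1.] units [ 0.089 -0.103  2.246] rz 0.026
[-30.6 -83.8] [-17.2  48. ] 0.19
wood [-111.7   59.1] [-50.8  89.9] [-81.3  74.5] [60.9 30.8]
```

```bash
python3 -m pendant '[[0,-0.1,1,0,0,0,0.6],[0,0,0.8,0,0,0,0.6],[0,0,0.45,0,0,0,0.6],[0.15,0,0,0,0,0,0.6],[0.15,0,0,0,0,0,0.6],[0.15,0.02,0,0,0,0,0.6],[0.15,0.04,0,0,0,0,0.6],[0.15,0.04,0,0,0,0,0.6],[0.15,0.04,0,0,0,0,0.6],[0.15,0.04,0,0,0,0,0.6],[0.15,0.04,0,0,0,0,0.6],[0.15,0.04,0,0,0,0,0.6]]'>/dev/null; python3 f.py;  python3 -m pendant '[[0.15,0.04,0,0,0,0,0.6],[0.15,0.04,0,0,0,0,0.6],[0.15,0.04,0,0,0,0,0.6]]'>/dev/null; python3 f.py;python3 -m pendant '[[0.08,0.02,0,0,0,0,0.6],[0.08,0.02,0,0,0,0,0.6],[0.08,0.02,0,0,0,0,0.6]]'>/dev/null; python3 f.py
```

```text
t 33.12 jig [-118.5   67.8] z 0.014 F jig x,y,z -3.5 -2.2 0.4 gap 0.0307
t 33.5 jig [-107.3   64.8] z 0.014 F jig x,y,z -4.2 -2.4 0.3 gap 0.031
t 33.88 jig [-102.1   63.7] z 0.0139 F jig x,y,z -5.9 -1.8 1.8 gap 0.0307
```

```bash
for i in 1 2 3; do python3 -m pendant '[[0.06,0.01,0,0,0,0,0.6],[0.04,0.01,0,0,0,0,0.6]]'>/dev/null; python3 f.py; done
```

```text
t 34.12 jig [-101.9   63.6] z 0.0138 F jig x,y,z -10.0 -1.3 5.3 gap 0.0307
t 34.38 jig [-101.7   63.7] z 0.0135 F jig x,y,z -14.1 -1.0 6.8 gap 0.0308
t 34.62 jig [-101.6   63.6] z 0.0131 F jig x,y,z -16.4 -1.0 8.1 gap 0.0308
```

```bash
for i in 1 2; do python3 -m pendant '[[0,0,0,0,0,0,0.6],[0,0,0,0,0,0,0.6]]'>/dev/null; python3 f.py; done
```

```text
t 34.88 jig [-101.6   63.6] z 0.0132 F jig x,y,z -16.2 -0.0 7.4 gap 0.0307
t 35.12 jig [-101.6   63.7] z 0.0132 F jig x,y,z -15.3 -0.1 7.7 gap 0.0308
```

There is some vertical load, so I'll relieve it and read the push again.

```bash
for i in 1 2; do python3 -m pendant '[[0,0,-0.06,0,0,0,0.6],[0,0,0,0,0,0,0.6]]'>/dev/null; python3 f.py; done
```

```text
t 35.38 jig [-101.6   63.6] z 0.0138 F jig x,y,z -12.4 0.1 -2.2 gap 0.0307
t 35.62 jig [-101.5   63.6] z 0.0151 F jig x,y,z -11.9 -0.0 -4.1 gap 0.0311
```

```bash
for i in 1 2; do python3 -m pendant '[[0.04,0,0,0,0,0,0.6],[0,0,0,0,0,0,0.6]]'>/dev/null; python3 f.py; done;  python3 -m pendant '[[0,0,0,0,0,0,0.6]]'>/dev/null; python3 f.py
```

```text
t 35.88 jig [-101.6   63.6] z 0.015 F jig x,y,z -13.9 -1.1 -2.3 gap 0.0309
t 36.12 jig [-101.5   63.6] z 0.015 F jig x,y,z -15.4 0.4 -0.5 gap 0.0308
t 36.25 jig [-101.5   63.7] z 0.015 F jig x,y,z -15.9 -1.2 0.2 gap 0.031
```

About 15.6 N in clean axial push: firm. I'll withdraw and carry the block to the bench left of the jig.

```bash
python3 -m pendant '[[-0.2,0,0,0,0,0,0.6],[-0.6,0,0,0,0,0,0.6],[-0.6,0,-0.6,0,0,0,0.6],[0,0,-1,0,0,0,0.6],[0,0,-0.6,0,0,0,0.6],[0.25,-1,0,0,0,0,0.6],[0.25,-1,0,0,0,0,0.6],[0.25,-1,0,0,0,0,0.6],[0.25,-1,0,0,0,0,0.6],[0.25,-1,0,0,0,0,0.6],[0,0,0,0,0,0,0.6],[0,0,0,0,0,0,0.6]]'>/dev/null; python3 -c "
from h import *
go(W2([-100,190]),YAW-np.pi/2,.0)"
```

```text
pos [0.4698 0.3133 0.0724] jig [-95.8 186.1] toolx yaw -1.3802 tilt [ 0.001 -0.    -1.   ] units [-0.171 -0.157  2.897] rz 0.006
```

```bash
python3 -m pendant '[[-0.17,-0.16,1,0,0,0,0.6],[0,0,1,0,0,0,0.6],[0,0,0.5,0,0,0,0.6],[0,0,0.25,0,0,0,0.6],[0,0,0.1,0,0,0,0.6],[0,0,0,0,0,0,0.6]]'>/dev/null; python3 f.py; python3 -m pendant '[[0,0,0.06,0,0,0,0.6],[0,0,0,0,0,0,0.6]]'>/dev/null; python3 f.py
```

```text
t 38.5 jig [-99.7 191. ] z 0.0012 F jig x,y,z 0.4 -0.0 0.2 gap 0.0308
t 38.75 jig [-100.   191.2] z -0.0005 F jig x,y,z -0.2 0.3 -1.1 gap 0.0305
```

```bash
for i in 1 2; do python3 -m pendant '[[0,0,0.04,0,0,0,0.6],[0,0,0,0,0,0,0.6]]'>/dev/null; python3 f.py; done
```

```text
t 39.0 jig [-100.   191.1] z -0.0016 F jig x,y,z -0.2 0.6 0.7 gap 0.0306
t 39.25 jig [-100.   191.2] z -0.0016 F jig x,y,z -2.0 -0.6 10.7 gap 0.0309
```

The block is down. Releasing, lifting and looking.

```bash
python3 -m pendant '[[0,0,-0.03,0,0,0,0.3],[0,0,0,0,0,0,0],[0,0,0,0,0,0,-0.4],[0,0,0,0,0,0,-1],[0,0,0,0,0,0,-1],[0,0,-0.4,0,0,0,-1],[0,0,-1,0,0,0,-1],[0,0,-1,0,0,0,-1],[0,0,-1,0,0,0,-1],[-0.2,0,-1,0,0,0,-1],[-0.5,0,-1,0,0,0,-1],[-0.5,0,-1,0,0,0,-1]]'>/dev/null; python3 -m pendant '[[-0.5,0.8,-1,0,0,0,-1],[0,0.8,-1,0,0,0,-1],[0,0.8,-1,0,0,0,-1],[0,0.8,-0.5,0,0,0,-1],[0,0,0,0,0,0,-1],[0,0,0,0,0,0,-1]]'
python3 - <<'E'
from h import *
s=snap("wrist","end")
hsv=cv2.cvtColor(s["pixels"],cv2.COLOR_RGB2HSV); m=cv2.inRange(hsv,(45,100,60),(85,255,255))
for c in cv2.findContours(m,cv2.RETR_EXTERNAL,cv2.CHAIN_APPROX_NONE)[0]:
    if cv2.contourArea(c)<1000: continue
    L=np.array([J2(p) for p in ray(s,c[:,0,:],.037)]); r=cv2.minAreaRect(L.astype(np.float32)); print(L.min(0).round(1),L.max(0).round(1),np.round(r[0],1),np.round(r[1],1),round(r[2],2))
E
```

```text
time_s: 41.5
position: [0.4373, 0.2314, 0.2448]
eef_rot: [-0.0, 0.995, 0.096, -0.001]
ft_force: [-0.6, -0.1, -0.2]
finger_gap: 0.085
grasp_force: 0.0
[ -31.3 -120. ] [27.4 45. ] [ -2.  -37.5] [ 58.3 165. ] 0.14
```

View pics/end.png

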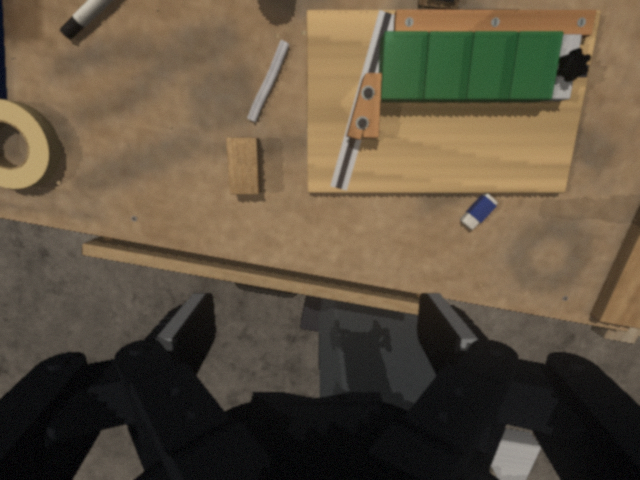

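The final picture shows the four slabs flush along the fence (382 to 562 px) and closed up to the stop. The wedge bears on slab 4 at (378,85), the block lies flat at (243,166), and the came and eraser are where they were.

```bash
python3 -c "
from plant import robot
print(robot.job_done())"
```

```text
the job is handed in; nothing more can be done
None
```

The job is handed in: the four slabs are flush on the fence and closed up to the stop, the wedge is firm at about 15.6 N, and the block lies flat beside the jig; pushes on the glass peaked at about 17 N.

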